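# Lay up the fitted breakfast tray

### The arm

A 7-joint arm with a two-finger parallel gripper is mounted at the origin on a cart in front of the work surface, level with it; the furniture and walls round the work are solid. World frame = base frame: x ahead of the robot, y to its left, z up, the work surface at z = 0. Lengths are in m, angles in rad, forces in N, time in s.
With the tool pointing down it reaches from about 0.425 to 0.875 m from the base axis. Payload 4.7 kg.
Tool frame: the origin (TCP) lies between the finger pads; the fingertips stand 14 mm ahead of it and the grasp point (between the pads) lies 5 mm behind it; z points along the fingers, y is the line along which they close (so a half turn about z gives the same grasp; the last joint's range is limited). The gripper opens to 87 mm and grips with 3 to 60 N. Pads are 19 mm wide; open, the fingers measure 117 mm over their backs; the gripper's body (75 mm by 190 mm) begins 51 mm behind the grasp point.
Start: joints at [-1.31, 0.321, -0.07, 1.45, 0.023, 1.371, -0.057], TCP at [0.159, 0.63, 0.237] pointing down, gripper open.
Joint ranges: [-2.86, 2.86], [-0.3, 2.09], [-1.38, 1.24], [0.06, 2.45], [-1.56, 4.7], [0.09, 2.05], [-2.69, 2.69]. Speed limits (rad/s): [2.57, 2.57, 3.14, 3.14, 3.14, 3.14, 3.14].

### API

Orientations are given as a rotation vector (axis times angle).
In Python, from bench import ctrl gives the robot as it stands.
- The arm moves only by the shell command python3 -m inch 'ROWS' [OPENING] [FORCE]. ROWS is JSON, a list of rows, each a list of 6 numbers: the shift along the world's x, y, z in mm, then the turn, a rotation vector about the world's x, y, z in degrees. In form: [[tx, ty, tz, rx, ry, rz], ...]. A call has 1 to 20 rows; each row is the pose to reach, as a shift and turn from the pose commanded when the call began; what a row does not reach only later rows make up. A row lasts 1/8 s, in which the tool goes at most 62.5 mm and 10.7 degrees, less where a joint would pass 70% of its speed; a pose out of reach is approached as far as the arm can. A call with a gripper value outside its range is refused whole. OPENING is the finger opening in mm, from 0 to 87, set as the call begins (- or left out, the last holds). The fingers move at their own pace and stop on an object; FORCE is the grip in N (left out, the last holds). Time passes only in rows, so rows that repeat a pose let the fingers close. It gives the time, the measured TCP pose, the force, the opening and the grip force at its end, in the units of the state.
- ctrl.get_state(): the state, without advancing time (a new reading comes with each control period).
- ctrl.get_image(name): name is "scene" or "top" or "wrist"; returns (picture, depth): 480x640x3 uint8, red, green, blue; 480x640 float32, m along the optical axis (not along the pixel's ray), 0 where there is no reading.
- ctrl.camera_params(name): a dict with "mtx" (3x3 intrinsics, pixels), "T" (4x4, takes a point from camera to world coordinates). Camera axes: x right, y down, z forward; pixel columns grow to the right and rows downward; lengths in m; the calibration is good to about 2 mm. A picture is of the moment at which its call begins: read the wrist's pose just before it. camera_params takes no time and is no camera call; for the wrist camera it gives the pose at the moment of the call.
- ctrl.close_job(): hands the job in; it is judged then, once.
The state is a dict: "time": time; "joint_positions": joint angles; "qd": joint speeds; "joint_torque": joint torques, N m; "position": TCP position; "tool_rot": TCP orientation; "ft_force": force on the tool from outside, world axes, zero at the start; "torque": the same for the moment, N m; "grip_width": opening from 0.0 (shut) to 1.0 (fully open); "grip_force": force on a finger pad.
Only numpy, scipy, OpenCV 4.12 (cv2) and the standard library are available. Lean on these libraries where they do the work, as an engineer would, in place of code of your own. Each camera call takes 0.05 s, during which the arm holds its last target. There are 200 camera calls.

### The job

Lay up the wooden breakfast tray: the teaspoon flat in its cut-out with its bowl in the wide end, the small flat tub in its oblong recess, and the jam jar in the wide round well and the salt shaker in the narrow one, each fully down on the floor of its place. Keep the jam jar and the salt shaker upright all the way, and leave the other jar and the big spoon where they are.

Things in the scene. Friction and masses are not known exactly. Their poses are not given: they have to be found in the camera images.
- teaspoon: Small steel teaspoon lying on the worktop, 139 long, 30 wide at the bowl, 10 mm high; near its middle it grips as about 25 mm wide. Loose, 20 to 40 g. Origin: middle of its length, at its underside. x runs along it towards the bowl (bowl centre at about x = +48 mm, handle end at x = -70), z up.
- tub: Small flat rectangular food tub at the front of the worktop, whitish with a blue-green lid, 63 x 105 x 26 mm (x, y, z); it narrows a little, grip it across x (about 60 mm). Loose, about 150 g. Origin: centre of its underside, z up. It may go in either way round lengthwise.
- jam_jar: Squat round jar of red jam with a green lid, 62 mm across, 86 mm high; the one at the front of the worktop. Loose, about 350 g. Origin: centre of its underside, z up.
- salt_shaker: Slim clear salt shaker with a grey top, 44 mm across (34 mm above a height of 74 mm), 90 mm high; the one at the front of the worktop (another stands under the cabinet). Loose, about 100 g. Origin: centre of its underside, z up.
- peanut_jar: Look-alike that stays: round jar with a black lid and brownish contents, 65 mm across, 98 mm high, loose behind the row of things. Origin: centre of its underside, z up. Behind it hangs a wall cabinet: front at x = 0.67 m, from y = -0.1 m to the right, underside 0.41 m above the worktop; carry things round in front of it, drawn in towards the base.
- tablespoon: Look-alike that stays: big steel spoon, 199 x 41 x 16 mm, loose on the worktop. Origin: middle of its length, at its underside; x along it, z up.
- bowl_hollow (a point): Teaspoon cut-out in a long tray fitting (95 x 190 mm): 156 mm long, bowl end 50 and handle end 32 mm wide, floor 10 mm above the worktop, edges 9 mm above the floor, middle (42 mm to the handle side, 30 mm to the bowl side) open sideways for fingers. This point is on the floor in the bowl end, 45 mm from the cut-out's middle (which is at y = -45 mm); y runs from handle end to bowl end, x across, z up.
- tub_rest: The other long fitting (95 x 190 mm), with an oblong recess 79 x 121 mm (x, y) at its centre; floor 10 mm above the worktop, edges 9 mm above the floor, middle 60 mm of its length open sideways for fingers. Origin: centre of the fitting's underside, 4 mm below the floor; y along the recess, z up. It and the teaspoon fitting may change places.
- wide_well: Square wooden block (95 mm) in the tray (a fixed wooden tray, 302 x 206 mm, walls 20 mm high, holds all four fittings) with a round well 80 mm across, 14 mm deep. Block top 24 mm, well floor 10 mm above the worktop. Origin: on the well's axis at the block's underside, 4 mm below the well's floor; axes square to the block, z up.
- narrow_well: Square wooden block (95 mm) in the tray, side by side with the other one (they may change places), with a round well 60 mm across, 14 mm deep. Block top 24 mm, well floor 10 mm above the worktop. Origin: on the well's axis at the block's underside, 4 mm below the well's floor; axes square to the block, z up.
Mind the look-alikes: they are no part of the job. What is shaped like the salt_shaker but orange or turquoise is not meant. Leave any purple look-alike of the tub alone.

How it is judged:
By the outcome, as a careful person would: the job done as asked, in the order asked, and still so for the second after the job is handed in, with the robot touching nothing.
It also fails if it takes over 112 s, if anything falls off the work surface, if the arm or the gripper's body presses on something with over 40 N, if the wrist force passes 120 N, or if a joint passes its speed limit or range.

## Working session

There is one attempt and no reset: what is moved stays moved. The work goes in short steps, Python scripts to look and compute and a shell command to move; the robot and the scene stay as the last step left them, time stands still between calls to the robot, and variables do not carry over. Pictures are saved under pics/ and viewed, at most 14 in all, crops included, and the job is handed in when it is done.

```bash
ls; mkdir -p pics
cat > h.py <<'E'
import numpy as np, cv2
from bench import ctrl
def snap(n,f):
    p=ctrl.camera_params(n); im,d=ctrl.get_image(n)
    cv2.imwrite(f'pics/{f}.png',im[:,:,::-1]); np.savez(f'pics/{f}.npz',d=d,K=p['mtx'],T=p['T'],im=im)
def load(f): return np.load(f'pics/{f}.npz')
def world(f,u,v):
    z=load(f);d=z['d'];w=d[v-1:v+2,u-1:u+2];w=w[w>0];dd=np.median(w) if len(w) else 0
    c=np.linalg.inv(z['K'])@[u,v,1]*dd
    return z['T'][:3,:3]@c+z['T'][:3,3]
def ray(f,u,v,h):  # intersect with plane z=h
    z=load(f);r=z['T'][:3,:3]@np.linalg.inv(z['K'])@[u,v,1];o=z['T'][:3,3]
    return o+r*(h-o[2])/r[2]
E
python3 - <<'E'
from h import *
print(ctrl.get_state())
for n in('scene','top','wrist'):
    snap(n,n+'0'); z=load(n+'0'); print(n,z['K'].round(1).tolist(),z['T'].round(3).tolist())
E
```

```text
pics
{'time': 0.0, 'joint_positions': array([-1.30989584,  0.32181233, -0.07009426,  1.45165676,  0.02263609,
        1.37082012, -0.05687842]), 'qd': array([ 5.78065918e-05, -7.17679940e-04, -4.74496135e-04,  3.08815368e-04,
        3.07838635e-04, -1.73849107e-03,  1.24255718e-03]), 'joint_torque': array([ 1.93524215e-04, -4.91285598e+01, -4.04053247e-01, -3.12533891e+01,
       -6.40400453e-02,  4.38581093e-02,  1.70417215e-04]), 'position': array([0.15872186, 0.62977956, 0.23547768]), 'tool_rot': array([-3.86571175e-01, -3.11761188e+00,  2.99482913e-03]), 'ft_force': array([ 0.1647175 , -0.46773712, -0.22499829]), 'torque': array([-0.03721212,  0.0150754 , -0.00636845]), 'grip_force': 0.0, 'grip_width': 1.0000507675395485}
scene [[496.7, 0.0, 319.5], [0.0, 496.7, 240.6], [0.0, 0.0, 1.0]] [[0.692, -0.368, 0.621, -0.189], [-0.722, -0.328, 0.609, -0.989], [-0.02, -0.87, -0.493, 0.63], [0.0, 0.0, 0.0, 1.0]]
top [[536.2, 0.0, 319.7], [0.0, 536.2, 241.4], [0.0, 0.0, 1.0]] [[-0.01, -0.998, 0.062, 0.472], [-1.0, 0.011, 0.011, -0.267], [-0.012, -0.062, -0.998, 1.321], [0.0, 0.0, 0.0, 1.0]]
wrist [[384.2, 0.0, 319.1], [0.0, 384.2, 235.2], [0.0, 0.0, 1.0]] [[0.244, 0.93, 0.276, 0.082], [0.97, -0.233, -0.072, 0.65], [-0.002, 0.285, -0.958, 0.383], [0.0, 0.0, 0.0, 1.0]]
```

View pics/top0.png

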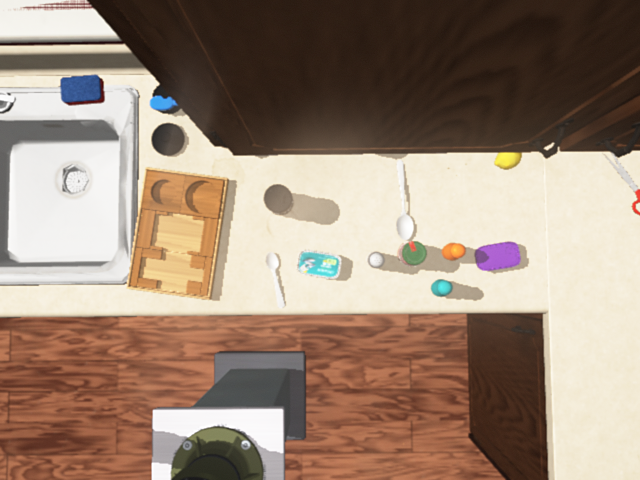

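View pics/scene0.png

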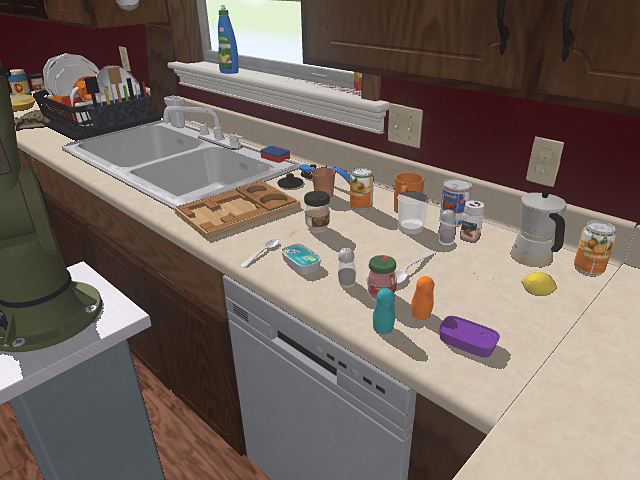

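Top view: the tray sits at px (178,235), with its wells at the back. The teaspoon is at (276,280), tub (320,264), salt (376,260), jam (414,253) and peanut jar (278,200). The tablespoon is at (404,200). In the scene view they stand in the same order along the front edge. I'll enlarge both areas next.

Run:
```python
from h import *
a=cv2.imread('pics/top0.png')
cv2.imwrite('pics/c1.png',cv2.resize(a[160:310,120:320],None,fx=4,fy=4,interpolation=cv2.INTER_CUBIC))
cv2.imwrite('pics/c2.png',cv2.resize(a[190:315,260:460],None,fx=4,fy=4,interpolation=cv2.INTER_CUBIC))
for n,u,v in [('tray',180,245),('tabletop',350,220),('tub',320,264),('salt',376,260),('jam',414,253),('pea',278,200),('tspoonbowl',273,260),('handle',281,300)]: print(n,world('top0',u,v).round(4))
```

```text
tray [0.5484 0.091  0.01  ]
tabletop [ 0.6064 -0.3277 -0.0017]
tub [ 0.4978 -0.2525  0.0232]
salt [ 0.5043 -0.3818  0.0893]
jam [ 0.5195 -0.4696  0.0865]
pea [ 0.6441 -0.1585  0.0998]
tspoonbowl [ 0.5093 -0.1367  0.0023]
handle [ 0.4114 -0.1563  0.0073]
```

View pics/c1.png

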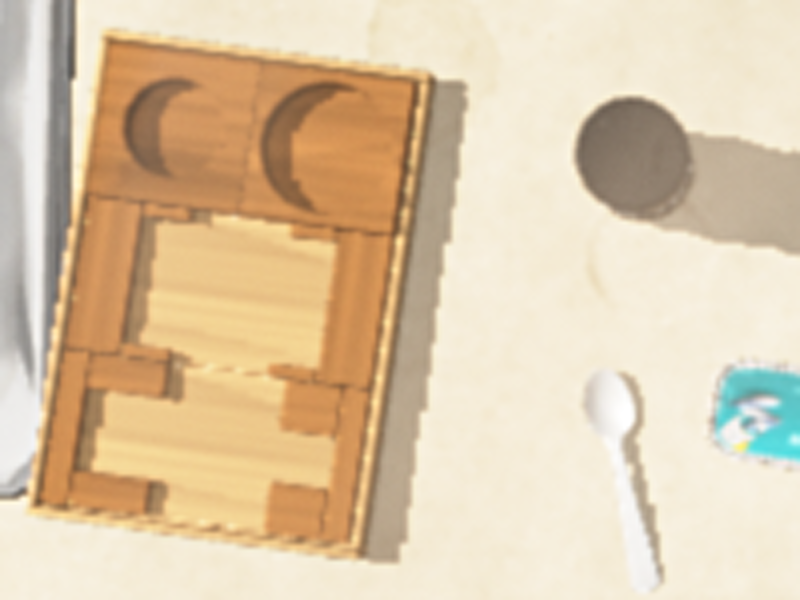

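View pics/c2.png

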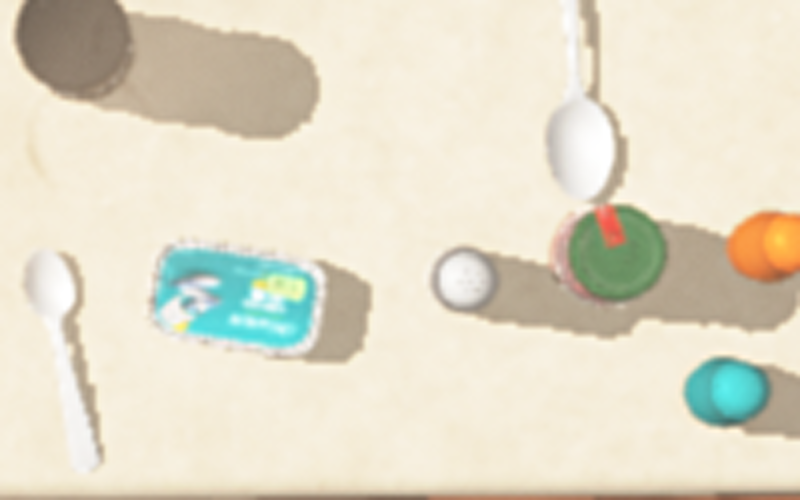

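c1 (×4, offset 120,160): tray corners at (107,32), (432,72), (362,555) and (32,512). The narrow well is on the left and the wide well on the right. The middle fitting is the tub recess. The front fitting is the spoon cut-out, with its wide end on the left. c2 (offset 260,190): salt top at (464,278), jam lid at (616,252), and the tub lid corners are readable too.

```bash
cat > m.py <<'E'
from h import *
c1=lambda p,h: ray('top0',120+(p[0]+.5)/4-.5,160+(p[1]+.5)/4-.5,h)
c2=lambda p,h: ray('top0',260+(p[0]+.5)/4-.5,190+(p[1]+.5)/4-.5,h)
q=np.array([c1(p,.02)[:2] for p in [(107,32),(432,72),(362,555),(32,512)]])
print('tray c',q,np.linalg.norm(np.roll(q,-1,0)-q,axis=1))
m=np.array([[151,103],[151,-103],[-151,-103],[-151,103]])/1e3  # u: back, v: left
c=q.mean(0);U,S,V=np.linalg.svd(m.T@(q-c));R=(U@V).T
print('c',c,'yaw',np.degrees(np.arctan2(R[1,0],R[0,0])))
P=lambda a,b:(c+R@[a,b]).round(4)
# rows: blocks at +95, mid 0, front -95
print('narrow',P(.095,.0475),'wide',P(.095,-.0475),'tubrest',P(0,0),'spoon mid',P(-.095,0))
print('narrow rim left/bot',c1((124,128),.024),c1((170,178),.024),'wide left',c1((262,140),.024),c1((320,212),.024),'exp wide top',c1((352,84),.024))
t,b=c1((605,370),.006),c1((648,590),.006);print('spoon',t,b,np.linalg.norm(t-b),(t+b)/2,np.degrees(np.arctan2(*(t-b)[1::-1])))
k=np.array([c2(p,.026)[:2] for p in [(160,238),(328,258),(316,357),(148,338)]]);print('tub',k.mean(0),np.linalg.norm(np.roll(k,-1,0)-k,axis=1),[np.degrees(np.arctan2(*(d)[::-1])) for d in (k[0]-k[3],k[1]-k[2])], [np.degrees(np.arctan2(*(d)[::-1])) for d in (k[0]-k[1],k[3]-k[2])])
print('salt',c2((464,278),.09),'jam',c2((616,252),.086))
E
python3 m.py
```

```text
tray c [[ 0.73952347  0.17241282]
 [ 0.71214903 -0.02800152]
 [ 0.41757484  0.01440903]
 [ 0.44555986  0.21530645]] [0.20227523 0.2976115  0.20283721 0.29707653]
c [0.5787018  0.09353169] yaw -8.122486122076653
narrow [0.6795 0.1271] wide [0.666  0.0331] tubrest [0.5787 0.0935] spoon mid [0.4847 0.107 ]
narrow rim left/bot [0.67921185 0.1600555  0.024     ] [0.64809011 0.13157948 0.024     ] wide left [0.67078075 0.0753476  0.024     ] [0.62612917 0.03966249 0.024     ] exp wide top [0.70461928 0.02030208 0.024     ]
spoon [ 0.52861873 -0.13194323  0.006     ] [ 0.39398748 -0.15756172  0.006     ] 0.13704699511063953 [ 0.4613031  -0.14475247  0.006     ] 10.773803192384623
tub [ 0.49769485 -0.25041103] [0.10224683 0.06009049 0.10189217 0.06077754] [np.float64(-7.308762262801773), np.float64(-7.647846850737768)] [np.float64(82.57843473753391), np.float64(82.96497060500867)]
salt [ 0.50631348 -0.38091813  0.09      ] jam [ 0.52042894 -0.46884175  0.086     ]
```

```bash
python3 -m inch '[[261,-280,0,0,0,-70],[261,-280,0,0,0,-70],[261,-280,0,0,0,-70],[261,-280,0,0,0,-70],[261,-280,0,0,0,-70],[261,-280,0,0,0,-70],[261,-280,0,0,0,-70],[302,-775,-40,0,0,-155],[302,-775,-40,0,0,-155],[302,-775,-40,0,0,-155],[302,-775,-40,0,0,-155],[302,-775,-40,0,0,-155],[302,-775,-40,0,0,-155],[302,-775,-40,0,0,-155],[302,-775,-40,0,0,-155],[302,-775,-40,0,0,-155],[302,-775,-40,0,0,-155],[302,-775,-40,0,0,-155]]' 50
python3 - <<'E'
from h import *
snap('wrist','w1'); s=ctrl.get_state(); print(s['joint_positions'].round(2)); print(load('w1')['T'].round(3))
E
```

```text
time: 2.4
position: [0.461, -0.143, 0.1965]
tool_rot: [-3.127, -0.302, 0.0]
ft_force: [-0.7, 0.6, 0.3]
grip_width: 0.573
grip_force: 0.0
[-0.51 -0.04  0.75  1.93  0.03  1.24 -1.15]
[[ 0.192 -0.94  -0.282  0.537]
 [-0.981 -0.184 -0.055 -0.127]
 [-0.     0.287 -0.958  0.343]
 [ 0.     0.     0.     1.   ]]
```

View pics/w1.png

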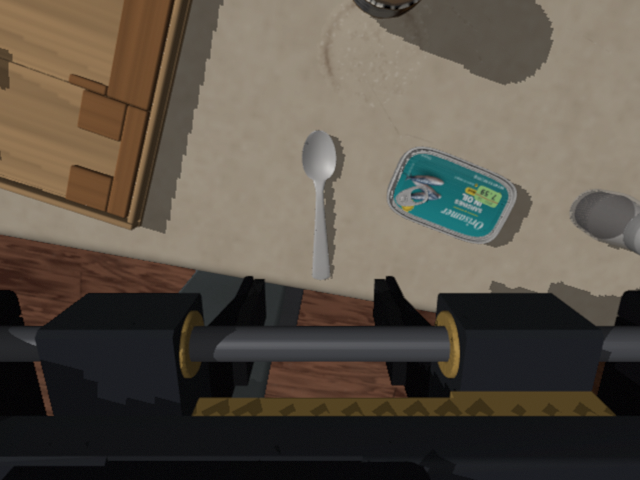

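Wrist view: the spoon's bowl tip is at (319,130) and its handle end at (321,278). The tub lid runs from (388,190) to (517,200), and the near tray corner is at (137,228).

Run:
```python
from h import *
for h in (.004,):
    t,b=ray('w1',319,130,h),ray('w1',321,278,h);print('spoon',t,b,(t+b)/2,np.degrees(np.arctan2(*(t-b)[1::-1])))
print('tray corner',ray('w1',137,226,.02))
print('tub ctr',ray('w1',452,196,.026),'depth',world('w1',452,196),'counter',world('w1',360,240),world('w1',250,240),'bowl',world('w1',319,150),'mid',world('w1',320,200),world('w1',320,230),world('w1',320,260),'tray floor',world('w1',80,50),'strip',world('w1',100,112))
# two-view triangulation top0/w1
def tri(a,pa,b,pb):
    o,r=[],[]
    for f,p in((a,pa),(b,pb)):
        z=load(f);o.append(z['T'][:3,3]);d=z['T'][:3,:3]@np.linalg.inv(z['K'])@[*p,1];r.append(d/np.linalg.norm(d))
    A=np.stack([r[0],-r[1]],1);s=np.linalg.lstsq(A,o[1]-o[0],rcond=None)[0]
    return (o[0]+s[0]*r[0]+o[1]+s[1]*r[1])/2
print('tri tip',tri('top0',(271,252.2),'w1',(319,130)),'end',tri('top0',(281.7,307.2),'w1',(321,278)),'tray',tri('top0',(210.1,298.4),'w1',(137,226)))
```

```text
spoon [ 0.52936066 -0.1287588   0.004     ] [ 0.39599414 -0.1568316   0.004     ] [ 0.4626774 -0.1427952  0.004    ] 11.886860911467156
tray corner [0.41984461 0.01166784 0.02      ]
tub ctr [ 0.49899387 -0.24815625  0.026     ] depth [ 0.49849484 -0.24972306  0.02188118] counter [ 0.43888182 -0.18570228 -0.00070518] [ 0.4190184  -0.08436504 -0.0006744 ] bowl [ 0.5127304  -0.1320146   0.00051301] mid [ 0.47098939 -0.14109923  0.00883228] [ 0.44337265 -0.14653464  0.00694558] [ 0.41372238 -0.15237221  0.00390761] tray floor [0.55314651 0.06953414 0.00866269] strip [0.50945765 0.04742045 0.01801982]
tri tip [ 0.52918334 -0.12913663 -0.02175381] end [ 0.39339126 -0.15721786 -0.00206922] tray [0.41686322 0.01595063 0.01110449]
```

```bash
python3 -m inch '[[1,-1,-60,0,0,0],[1,-1,-120,0,0,0],[1,-1,-150,0,0,0],[1,-1,-170,0,0,0],[1,-1,-180,0,0,0],[1,-1,-180,0,0,0]]' 50 && python3 -m inch '[[0,0,0,0,0,0],[0,0,0,0,0,0],[0,0,0,0,0,0],[0,0,0,0,0,0],[0,0,0,0,0,0],[0,0,0,0,0,0]]' 0 15
```

```text
time: 3.2
position: [0.4617, -0.145, 0.0164]
tool_rot: [-3.127, -0.299, 0.001]
ft_force: [-0.9, 0.5, -0.5]
grip_width: 0.573
grip_force: 0.0
time: 3.95
position: [0.4622, -0.1457, 0.017]
tool_rot: [3.127, 0.297, 0.001]
ft_force: [-0.5, 1.2, 4.7]
grip_width: 0.268
grip_force: 15.0
```

```bash
python3 -m inch '[[0,0,40,0,0,0],[0,0,90,0,0,0],[0,0,120,0,0,0],[24,50,120,0,0,10],[24,100,120,0,0,20],[24,140,120,0,0,30],[24,180,120,0,0,40],[24,220,120,0,0,50],[24,251,120,0,0,60],[24,251,120,0,0,70],[24,251,120,0,0,70.5],[24,251,120,0,0,70.5],[24,251,120,0,0,70.5]]'
python3 - <<'E'
from h import *
snap('wrist','w2')
E
```

```text
time: 5.58
position: [0.4858, 0.1047, 0.1365]
tool_rot: [2.385, 2.045, -0.0]
ft_force: [-0.7, -0.2, 0.3]
grip_width: 0.265
grip_force: 15.0
```

View pics/w2.png

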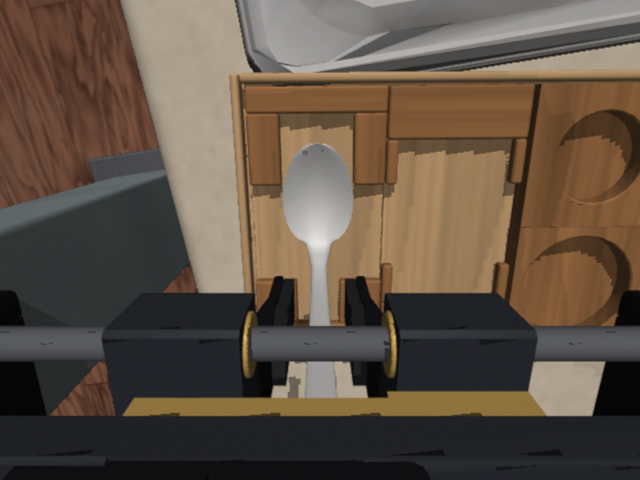

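Wrist view: the spoon is held level over its cut-out. The bowl-end strips' inner edges are at x=280 and 355 (rows 114–184), and the end wall is at row 112. The wells are at the right.

Run:
```python
from h import *
h=.019
a,b=ray('w2',280,115,h),ray('w2',355,113,h);print('bowl end',a,b,np.linalg.norm(a-b),(a+b)/2)
a,b=ray('w2',280,184,h),ray('w2',355,184,h);print('bowl strip end',(a+b)/2)
print('tray corner',ray('w2',233,76,.02),'spoon tip if z.125',ray('w2',318,143,.125))
print('block corner joint',ray('w2',523,226,.024),ray('w2',540,84,.024))
print('narrow left,right,top,bot',[ray('w2',*p,.024)[:2].round(4) for p in((557,160),(600,111),(598,206))])
print('tub recess corners',[ray('w2',*p,.019)[:2].round(4) for p in((388,138),(526,138))])
u=np.array([np.cos(np.radians(-8.12)),np.sin(np.radians(-8.12))]);v=np.array([-u[1],u[0]])
print('top est bowl end',np.array([.4847,.107])+.078*v, 'strip end',np.array([.4847,.107])+.03*v,'corner',[.4456,.2153],'joint',np.array([.5787,.0935])+u*.0475)
print('tub corners top est',np.array([.5787,.0935])+.0605*v-.0395*u,np.array([.5787,.0935])+.0605*v+.0395*u)
```

```text
bowl end [0.47195002 0.19027685 0.019     ] [0.5208217  0.18401473 0.019     ] 0.04927124061339478 [0.49638586 0.18714579 0.019     ]
bowl strip end [0.48932304 0.14154578 0.019     ]
tray corner [0.4467412  0.21814462 0.02      ] spoon tip if z.125 [0.49517018 0.17449596 0.125     ]
block corner joint [0.62706862 0.09130614 0.024     ] [0.63784112 0.18353164 0.024     ]
narrow left,right,top,bot [array([0.6495, 0.1339]), array([0.6761, 0.1612]), array([0.6781, 0.0979])]
tub recess corners [array([0.5406, 0.1649]), array([0.6317, 0.1508])]
top est bowl end [0.49571725 0.184218  ] strip end [0.4889374  0.13669923] corner [0.4456, 0.2153] joint [0.62572378 0.08679078]
tub corners top est [0.54814144 0.1589727 ] [0.62634942 0.1478142 ]
```

```bash
python3 -m inch '[[0,3,-40,0,0,0],[0,3,-70,0,0,0],[0,3,-90,0,0,0],[0,3,-100,0,0,0],[0,3,-105,0,0,0],[0,3,-108,0,0,0],[0,3,-109,0,0,0],[0,3,-109,0,0,0]]'
```

```text
time: 6.62
position: [0.4861, 0.1084, 0.028]
tool_rot: [2.382, 2.048, 0.001]
ft_force: [0.2, 0.3, -0.8]
grip_width: 0.267
grip_force: 15.0
```

```bash
python3 -m inch '[[0,0,-1,0,0,0],[0,0,-1.5,0,0,0],[0,0,-1.5,0,0,0]]' && python3 -m inch '[[0,0,0,0,0,0],[0,0,0,0,0,0],[0,0,0,0,0,0],[0,0,40,0,0,0],[0,0,100,0,0,0],[-20,-40,160,0,0,0],[-20,-80,160,0,0,0],[-20,-80,160,0,0,0]]' 45
python3 - <<'E'
from h import *
snap('wrist','w3')
E
```

```text
time: 7.0
position: [0.4862, 0.1085, 0.0269]
tool_rot: [-2.382, -2.048, -0.001]
ft_force: [-1.4, -0.6, 6.5]
grip_width: 0.267
grip_force: 15.0
time: 8.0
position: [0.4664, 0.0248, 0.1875]
tool_rot: [2.388, 2.04, 0.005]
ft_force: [-0.2, 0.4, 0.3]
grip_width: 0.515
grip_force: 0.0
```

View pics/w3.png

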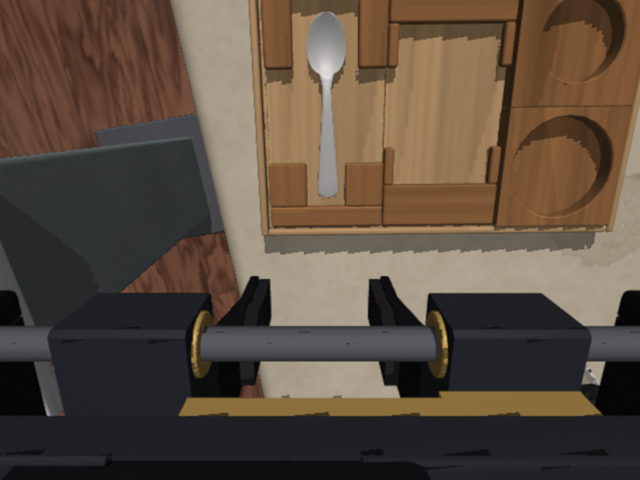

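The spoon lies in its cut-out, with the bowl at (326,43) and the handle end at (328,194). The wide well's rim spans columns 511–611 and rows 115–215. The tub recess end is at row 184, between columns 385 and 496.

Run:
```python
from h import *
print('wide',ray('w3',561,165,.024),'narrow',ray('w3',582,42,.024))
k=[ray('w3',*p,.019)[:2] for p in((388,23),(515,23),(497,184),(383,184))];print('recess',np.round(k,4),np.mean(k,0))
print('depth floor/strip/block',world('w3',440,110)[2],world('w3',440,206)[2],world('w3',520,215)[2],'well floor',world('w3',575,165)[2])
s=ctrl.get_state();print(s['position'],s['tool_rot'],s['joint_positions'].round(2))
```

```text
wide [0.66422844 0.03921881 0.024     ] narrow [0.67754572 0.12765452 0.024     ]
recess [[0.539  0.1632]
 [0.6315 0.1487]
 [0.6153 0.0307]
 [0.5224 0.0454]] [0.57703994 0.09698132]
depth floor/strip/block 0.00903357785842035 0.01798792234030594 0.02277788332933217 well floor 0.008780872403343132
[0.46598322 0.02708672 0.18662005] [-2.38579303 -2.04357588 -0.0030942 ] [-0.73 -0.07  0.59  1.97  0.04  1.22 -0.3 ]
```

```bash
python3 -m inch '[[10,-60,0,0,0,1],[20,-120,0,0,0,1],[32,-180,0,0,0,1],[32,-240,0,0,0,1],[32,-277,-20,0,0,1],[32,-277,-70,0,0,1],[32,-277,-120,0,0,1],[32,-277,-150,0,0,1],[32,-277,-165,0,0,1],[32,-277,-170,0,0,1],[32,-277,-170,0,0,1]]' 82 && python3 -m inch '[[0,0,0,0,0,0],[0,0,0,0,0,0],[0,0,0,0,0,0],[0,0,0,0,0,0],[0,0,0,0,0,0],[0,0,0,0,0,0]]' 40 20
```

```text
time: 9.43
position: [0.4986, -0.2487, 0.0167]
tool_rot: [2.363, 2.068, 0.001]
ft_force: [-0.1, -0.0, 0.1]
grip_width: 0.942
grip_force: 0.0
time: 10.18
position: [0.4984, -0.2487, 0.0167]
tool_rot: [2.364, 2.068, 0.001]
ft_force: [-0.9, 1.5, 5.8]
grip_width: 0.683
grip_force: 19.3
```

```bash
python3 -m inch '[[0,0,30,0,0,0],[0,0,70,0,0,0],[10,50,70,0,0,0],[30,100,70,0,0,0],[50,160,70,0,0,0],[70,220,70,0,0,-0.5],[80,280,70,0,0,-0.5],[80,330,70,0,0,-0.5],[80,344,60,0,0,-0.5],[80,344,40,0,0,-0.5],[80,344,25,0,0,-0.5],[80,344,17,0,0,-0.5],[80,344,13,0,0,-0.5],[80,344,11,0,0,-0.5],[80,344,11,0,0,-0.5]]'
```

```text
time: 12.05
position: [0.5781, 0.0952, 0.0274]
tool_rot: [2.373, 2.058, 0.001]
ft_force: [-1.1, 0.7, -2.0]
grip_width: 0.684
grip_force: 19.8
```

```bash
python3 -m inch '[[0,0,-1,0,0,0],[0,0,-1.5,0,0,0],[0,0,-1.5,0,0,0]]' && python3 -m inch '[[0,0,0,0,0,0],[0,0,0,0,0,0],[0,0,0,0,0,0],[0,0,15,0,0,0],[0,0,40,0,0,0],[0,0,90,0,0,0],[-20,-50,130,0,0,0],[-40,-110,130,0,0,0],[-40,-110,130,0,0,0]]' 63
python3 - <<'E'
from h import *
snap('wrist','w4')
E
```

```text
time: 12.42
position: [0.5783, 0.0954, 0.0267]
tool_rot: [2.373, 2.058, 0.002]
ft_force: [-2.7, 0.2, 6.4]
grip_width: 0.683
grip_force: 19.4
time: 13.55
position: [0.537, -0.0205, 0.1576]
tool_rot: [2.382, 2.047, 0.003]
ft_force: [-0.1, 1.4, -0.5]
grip_width: 0.723
grip_force: 0.0
```

View pics/w4.png

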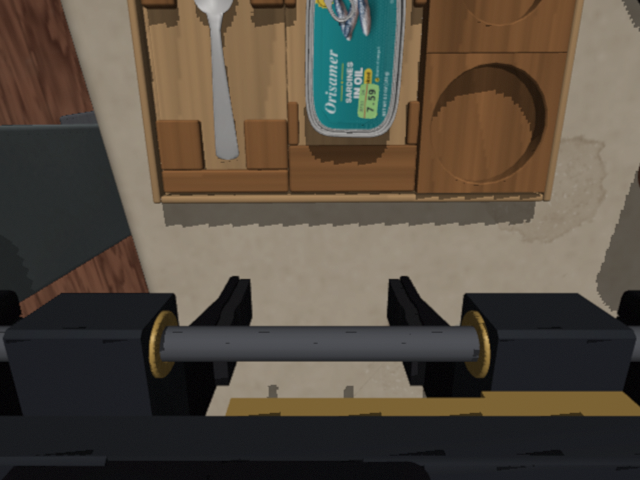

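The tub sits square in its recess, with its lid end at row 137, and the spoon is still in place. The wide well's rim spans columns 430–546 and rows 63–184. Next I'll look at the jam and salt from the wrist.

```bash
python3 - <<'E'
from h import *
print('wide',ray('w4',488,124,.024),'tub lid z',world('w4',380,60), 'recess bottom', ray('w4',350,146,.019))
E
python3 -m inch '[[-10,-30,40,0,0,0],[-17,-90,90,0,0,0],[-17,-150,90,0,0,0],[-17,-210,90,0,0,0],[-17,-270,90,0,0,0],[-17,-330,90,0,0,0],[-17,-390,90,0,0,0],[-17,-450,90,0,0,0],[-17,-500,90,0,0,0],[-17,-500,90,0,0,0],[-17,-500,90,0,0,0]]' 85
python3 - <<'E'
from h import *
snap('wrist','w5')
E
```

```text
wide [0.66495413 0.03774967 0.024     ] tub lid z [0.59297627 0.08925198 0.03195449] recess bottom [0.56758995 0.03693025 0.019     ]
time: 14.98
position: [0.5222, -0.5134, 0.2448]
tool_rot: [-2.371, -2.059, -0.001]
ft_force: [0.1, 0.5, -0.2]
grip_width: 0.977
grip_force: 0.0
```

View pics/w5.png

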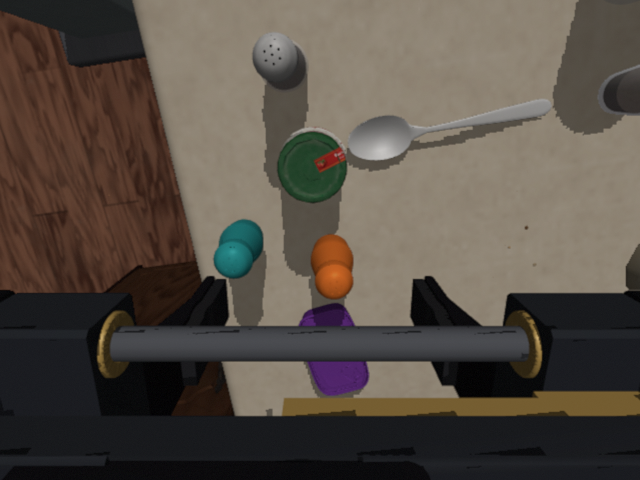

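The jam lid is centred at (312,167) and the salt top at (276,53). The orange and teal figures are at (332,265) and (238,250), and the tablespoon's bowl is beside the jam at (380,138).

Run:
```python
from h import *
def tri(a,pa,b,pb):
    o,r=[],[]
    for f,p in((a,pa),(b,pb)):
        z=load(f);o.append(z['T'][:3,3]);d=z['T'][:3,:3]@np.linalg.inv(z['K'])@[*p,1];r.append(d/np.linalg.norm(d))
    A=np.stack([r[0],-r[1]],1);s=np.linalg.lstsq(A,o[1]-o[0],rcond=None)[0]
    return o[0]+s[0]*r[0],o[1]+s[1]*r[1]
print('jam',ray('w5',312,167,.086),world('w5',312,172),tri('top0',(413.6,252.6),'w5',(312,167)))
print('salt',ray('w5',274,53,.09),world('w5',274,53),tri('top0',(375.6,259.1),'w5',(274,53)))
for n,p in(('orange',(332,270)),('teal',(235,258)),('tspoon tip',(348,143)),('bowl far',(411,132))):print(n,world('w5',*p))
print(ctrl.get_state()['position'])
```

```text
jam [ 0.52164424 -0.46881723  0.086     ] [ 0.52105312 -0.47277932  0.08536035] (array([ 0.52089761, -0.47050022,  0.07552038]), array([ 0.52127188, -0.46997913,  0.07544978]))
salt [ 0.50647791 -0.38423484  0.09      ] [ 0.5063372  -0.38395905  0.08836362] (array([ 0.50667784, -0.38188267,  0.07899035]), array([ 0.50553241, -0.3823817 ,  0.07900474]))
orange [ 0.52587299 -0.55898859  0.08209285]
teal [ 0.44641064 -0.53488775  0.08707957]
tspoon tip [ 0.55682992 -0.45928716  0.00952384]
bowl far [ 0.61804768 -0.45750214  0.00938186]
[ 0.52272894 -0.51259476  0.24517624]
```

```bash
python3 -m inch '[[-1.5,44,0,0,0,0],[-1.5,44,-30,0,0,0],[-1.5,44,-80,0,0,0],[-1.5,44,-130,0,0,0],[-1.5,44,-165,0,0,0],[-1.5,44,-185,0,0,0],[-1.5,44,-195,0,0,0],[-1.5,44,-195,0,0,0]]' 85 && python3 -m inch '[[0,0,0,0,0,0],[0,0,0,0,0,0],[0,0,0,0,0,0],[0,0,0,0,0,0],[0,0,0,0,0,0],[0,0,0,0,0,0]]' 40 30
```

```text
time: 16.02
position: [0.5199, -0.4705, 0.0511]
tool_rot: [2.372, 2.059, 0.0]
ft_force: [0.3, -0.4, 0.4]
grip_width: 0.973
grip_force: 0.0
time: 16.77
position: [0.5204, -0.4711, 0.0514]
tool_rot: [2.371, 2.057, 0.001]
ft_force: [4.0, -1.5, 3.1]
grip_width: 0.675
grip_force: 30.0
```

```bash
python3 -m inch '[[0,0,15,0,0,0],[0,0,50,0,0,0],[0,0,95,0,0,0],[0,0,130,0,0,0],[-10,20,150,0,0,0],[-25,50,150,0,0,0],[-40,90,150,0,0,0],[-40,135,150,0,0,0],[-40,180,150,0,0,0],[-40,225,150,0,0,0],[-40,270,150,0,0,0],[-40,315,150,0,0,0],[-40,360,150,0,0,0],[-35,400,150,0,0,0],[-20,435,150,0,0,0],[0,465,150,0,0,0],[30,490,150,0,0,0],[60,507,140,0,0,0],[90,507,120,0,0,0],[115,507,110,0,0,0]]' && python3 -m inch '[[18,0,0,0,0,0],[28,0,-10,0,0,0],[30,0,-30,0,0,0],[30,0,-50,0,0,0],[30,0,-65,0,0,0],[30,0,-65,0,0,0],[30,0,-65,0,0,0]]'
```

```text
time: 19.27
position: [0.633, 0.0358, 0.1581]
tool_rot: [-2.372, -2.057, 0.009]
ft_force: [-1.0, 0.1, -4.2]
grip_width: 0.673
grip_force: 30.0
time: 20.15
position: [0.6646, 0.0363, 0.0962]
tool_rot: [2.373, 2.058, 0.001]
ft_force: [-0.2, 1.1, -4.3]
grip_width: 0.675
grip_force: 30.0
```

```bash
python3 -m inch '[[0,0,-12,0,0,0],[0,0,-22,0,0,0],[0,0,-29,0,0,0],[0,0,-33,0,0,0],[0,0,-34.5,0,0,0],[0,0,-34.5,0,0,0]]'
```

```text
time: 20.9
position: [0.6646, 0.0362, 0.0615]
tool_rot: [2.373, 2.058, 0.001]
ft_force: [-1.8, -0.2, -2.2]
grip_width: 0.674
grip_force: 30.0
```

```bash
python3 -m inch '[[0,0,-1,0,0,0],[0,0,-1,0,0,0],[0,0,-1,0,0,0]]' && python3 -m inch '[[0,0,0,0,0,0],[0,0,0,0,0,0],[0,0,0,0,0,0],[0,0,10,0,0,0],[0,0,40,0,0,0],[0,0,80,0,0,0],[-20,0,110,0,0,0],[-60,-40,130,0,0,0],[-100,-80,140,0,0,0],[-100,-100,140,0,0,0],[-100,-100,140,0,0,0]]' 85
python3 - <<'E'
from h import *
snap('wrist','w6')
E
```

```text
time: 21.28
position: [0.6646, 0.0362, 0.0614]
tool_rot: [2.373, 2.058, 0.001]
ft_force: [-4.2, 1.2, 5.3]
grip_width: 0.669
grip_force: 30.0
time: 22.65
position: [0.5643, -0.0656, 0.2013]
tool_rot: [2.377, 2.053, 0.003]
ft_force: [0.2, 0.9, -0.7]
grip_width: 0.974
grip_force: 0.0
```

View pics/w6.png

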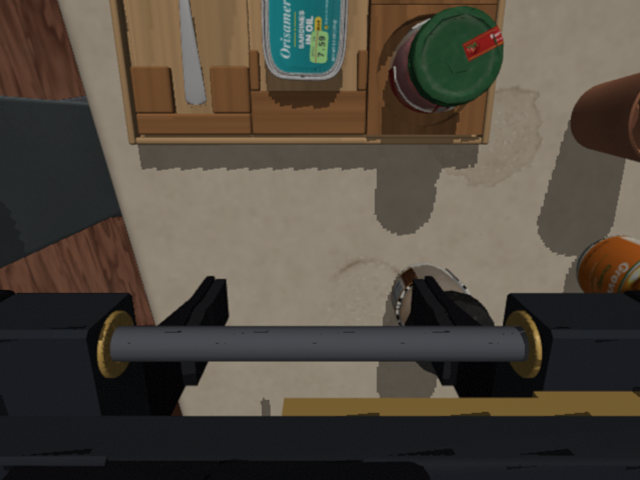

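The jam jar stands upright in the wide well, with its lid at (455,57). The salt shaker is next.

```bash
python3 - <<'E'
from h import *
print(world('w6',440,60),ray('w6',455,57,.096)); print(ctrl.get_state()['position'])
E
python3 -m inch '[[-40,-20,0,0,0,0],[-80,-50,0,0,0,0],[-100,-100,0,0,0,0],[-95,-155,0,0,0,0],[-85,-210,0,0,0,0],[-70,-265,0,0,0,0],[-58,-319,0,0,0,0],[-58,-319,-20,0,0,0],[-58,-319,-70,0,0,0],[-58,-319,-110,0,0,0],[-58,-319,-135,0,0,0],[-58,-319,-148,0,0,0],[-58,-319,-148,0,0,0]]' 75 && python3 -m inch '[[0,0,0,0,0,0],[0,0,0,0,0,0],[0,0,0,0,0,0],[0,0,0,0,0,0],[0,0,0,0,0,0],[0,0,0,0,0,0]]' 25 20
```

```text
[0.65278189 0.03703709 0.09408222] [0.66122909 0.03721051 0.096     ]
[ 0.56465104 -0.06367284  0.20073547]
time: 24.32
position: [0.5068, -0.3811, 0.0512]
tool_rot: [-2.37, -2.059, 0.001]
ft_force: [0.3, -0.3, 0.3]
grip_width: 0.856
grip_force: 0.0
time: 25.08
position: [0.5065, -0.3828, 0.0524]
tool_rot: [2.373, 2.058, 0.0]
ft_force: [-0.3, -0.2, 1.5]
grip_width: 0.443
grip_force: 19.9
```

```bash
python3 -m inch '[[0,0,15,0,0,0],[0,0,50,0,0,0],[0,0,95,0,0,0],[-10,15,125,0,0,0],[-20,45,140,0,0,0],[-25,85,140,0,0,0],[-25,130,140,0,0,0],[-25,175,140,0,0,0],[-25,220,140,0,0,0],[-25,265,140,0,0,0],[-25,310,140,0,0,0],[-25,355,140,0,0,0],[-20,400,140,0,0,0],[0,440,140,0,0,0],[25,475,140,0,0,0],[55,500,140,0,0,0],[90,510,130,0,0,0],[125,510,115,0,0,0],[150,510,100,0,0,0],[165,510,90,0,0,0]]' && python3 -m inch '[[7,0,-5,0,0,0],[7,0,-20,0,0,0],[7,0,-35,0,0,0],[7,0,-45,0,0,0],[7,0,-45,0,0,0],[7,0,-45,0,0,0]]'
python3 - <<'E'
from h import *
snap('wrist','w7')
E
```

```text
time: 27.58
position: [0.6721, 0.1266, 0.1415]
tool_rot: [2.374, 2.057, -0.002]
ft_force: [-0.3, -0.4, -0.3]
grip_width: 0.442
grip_force: 19.7
time: 28.32
position: [0.6785, 0.1274, 0.0976]
tool_rot: [2.373, 2.058, 0.001]
ft_force: [0.4, -0.3, -1.1]
grip_width: 0.443
grip_force: 19.7
```

View pics/w7.png

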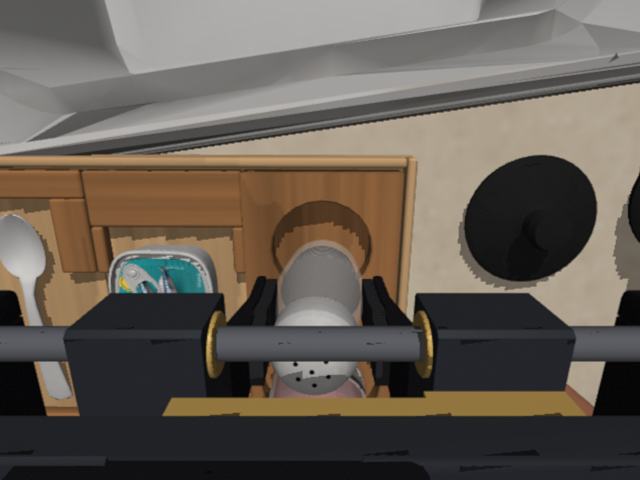

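The salt shaker is upright, column 320, over the narrow well. The well's rim spans columns 275–370 and its far edge is at row 201.

Run:
```python
from h import *
print(ray('w7',322,201,.024),ray('w7',275,245,.024),ray('w7',370,240,.024),'expected far rim',.6785+.03*.141,.1275+.03*.99)
```

```text
[0.68406081 0.1609278  0.024     ] [0.65221086 0.13817093 0.024     ] [0.70933827 0.13324025 0.024     ] expected far rim 0.68273 0.1572
```

```bash
python3 -m inch '[[1,1.5,-12,0,0,0],[1,1.5,-22,0,0,0],[1,1.5,-29,0,0,0],[1,1.5,-33,0,0,0],[1,1.5,-35,0,0,0],[1,1.5,-35,0,0,0]]' && python3 -m inch '[[0,0,-1,0,0,0],[0,0,-1.5,0,0,0],[0,0,-1.5,0,0,0]]'
```

```text
time: 29.12
position: [0.6796, 0.1288, 0.0625]
tool_rot: [2.373, 2.058, 0.001]
ft_force: [0.1, 1.0, -0.1]
grip_width: 0.442
grip_force: 19.7
time: 29.5
position: [0.6797, 0.1288, 0.0623]
tool_rot: [2.374, 2.058, 0.002]
ft_force: [-3.6, -0.6, 8.7]
grip_width: 0.444
grip_force: 20.2
```

Contact is firm at the expected height, so I'll release, withdraw and check.

```bash
python3 -m inch '[[0,0,0.5,0,0,0],[0,0,0.5,0,0,0],[0,0,0.5,0,0,0],[0,0,10,0,0,0],[0,0,40,0,0,0],[0,0,80,0,0,0],[0,0,130,0,0,0],[-30,-40,160,0,0,0],[-60,-90,180,0,0,0],[-100,-150,180,0,0,0],[-120,-190,180,0,0,0],[-120,-190,180,0,0,0],[-120,-190,180,0,0,0]]' 65
python3 - <<'E'
from h import *
snap('wrist','w8');snap('scene','s8');snap('top','t8')
a=cv2.imread('pics/w8.png');b=cv2.imread('pics/s8.png')[160:340,150:450];c=cv2.imread('pics/t8.png')[140:310,110:510]
o=np.zeros((600,800,3),np.uint8)
o[:300,:400]=cv2.resize(a,(400,300));o[:240,400:]=cv2.resize(b,(400,240));o[300:,:]=cv2.resize(c[:,:],(800,300))
cv2.imwrite('pics/fin.png',o)
E
```

```text
time: 31.12
position: [0.5597, -0.0606, 0.2412]
tool_rot: [-2.373, -2.058, -0.003]
ft_force: [-0.2, 1.3, 0.1]
grip_width: 0.744
grip_force: 0.0
```

View pics/fin.png

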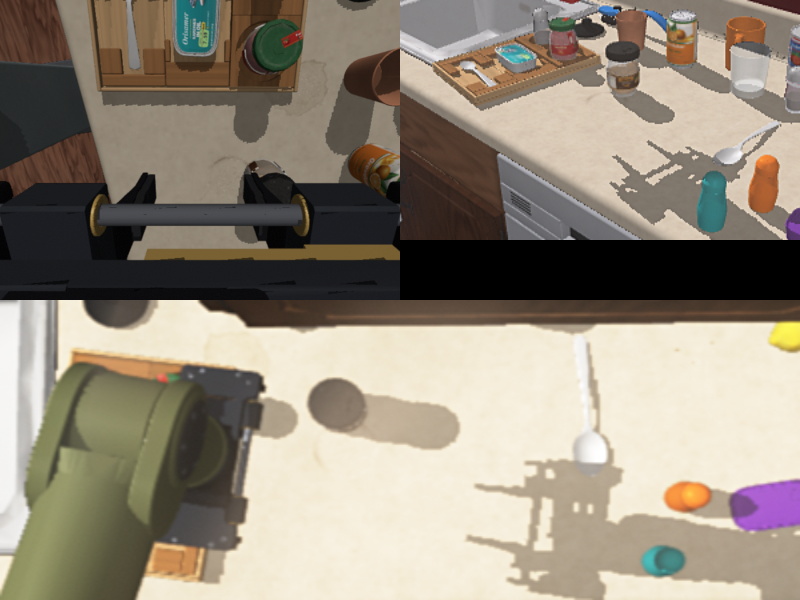

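The wrist and scene views show the spoon, tub, jam and salt in their places and upright. The look-alikes haven't moved. One last depth check before handing in.

Run:
```python
from h import *
def P(x,y): return 150+round((x-400)/1.3333),160+round(y/1.3333)
for n,p in(('salt',(540,10)),('salt2',(540,14)),('salt3',(540,20)),('jam',(564,22)),('jam2',(564,26)),('tub',(516,56)),('spoonbowl',(467,66)),('handle',(485,78)),('pea',(622,47))): print(n,world('s8',*P(*p)).round(3))
p0,p1=world('top0',278,200),world('t8',278,200);print(p0,p1)
```

```text
salt [0.672 0.117 0.096]
salt2 [0.668 0.113 0.089]
salt3 [0.667 0.113 0.077]
jam [0.664 0.027 0.094]
jam2 [0.651 0.013 0.093]
tub [0.569 0.08  0.033]
spoonbowl [0.493 0.159 0.01 ]
handle [0.48  0.072 0.015]
pea [ 0.651 -0.16   0.098]
[ 0.64412783 -0.1585067   0.09978895] [ 0.6441134  -0.15851577  0.0998914 ]
```

```bash
python3 -c "
from bench import ctrl
print(ctrl.close_job())"
```

```text
the job is handed in; nothing more can be done
None
```

The job is handed in at about 31 s: teaspoon, tub, jam jar and salt shaker are in their places on the tray, checked by camera, and the peanut jar and big spoon were left where they stood.

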